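# Empty a drop-end parts tray into the tote

## Robot

A 6-joint arm with a two-finger parallel gripper is mounted at the origin on the work surface. World frame = base frame: x ahead of the robot, y to its left, z up, the work surface at z = 0. Lengths are in m, angles in degrees, forces in N, time in s.
With the tool pointing down it reaches from about 0.35 to 0.875 m from the base axis. Payload 4.2 kg.
Tool frame: the origin (TCP) lies midway between the tips of the shut fingers; the grasp point (between the pads) lies 19 mm behind it; z points along the fingers, y is the direction in which the jaws open and shut (so a half turn about z gives the same grasp; the last joint's range is limited). The gripper opens to 87 mm and grips with 3 to 60 N. Pads are 19 mm wide; open, the fingers measure 117 mm over their backs; the gripper's body (75 mm by 190 mm) begins 51 mm behind the grasp point.
Start: joints at [-56.23, 22.042, 0.453, 0, -68.411, -14.817], TCP at [0.203, -0.591, 0.223] pointing down, gripper open.
Joint ranges: [-179.83, 179.83], [-69.29, 118.12], [-61.27, 80.66], [-181.25, 117.63], [-171.15, -9.14], [-177.46, 177.46]. Speed limits (degrees/s): [159.86, 159.86, 180, 180, 180, 180].

## Interface

Orientations are given as a 3x3 rotation matrix whose columns are the frame's x, y, z axes.
In Python, from station import r gives the robot as it stands.
- The arm moves only by the tool play_rows, never from a script. Its argument "commands" is a list that holds one entry, the list of rows, each a list of 7 numbers: the shift along the world's x, y, z in m, then the turn, a rotation vector about the world's x, y, z in rad, then the closure, from 0 (fully open) to 1 (shut). A call has 1 to 5 rows; each row is the pose to reach, as a shift and turn from the pose commanded when the call began; what a row does not reach only later rows make up. A row lasts 1/10 s, in which the tool goes at most 50 mm and 8.59 degrees, less where a joint would pass 70% of its speed; a pose out of reach is approached as far as the arm can. A call with a gripper value outside its range is refused whole. The fingers move at their own pace and stop on an object; the grip force is fixed at half the most. Time passes only in rows, so rows that repeat a pose let the fingers close. It gives the time, the measured TCP pose, the force and the opening at its end, in the units of the state.
- r.sense(): the state, without advancing time (a new reading comes with each control period).
- r.capture(name): name is "scene" or "side" or "wrist"; returns a dict with "image" (420x560x3 uint8, red, green, blue), "range_z" (420x560 float32, m along the optical axis (not along the pixel's ray), 0 where there is no reading), "intrinsics" (3x3 intrinsics, pixels), "k1" (the pictures are not rectified: a ray, as slopes to the right and down, at radius r is drawn at 1 + k1 r^2 times it, then the intrinsics apply), "extrinsics" (4x4, takes a point from camera to world coordinates); the wrist camera has in their place "mount" (4x4, takes a point from camera to tool coordinates, whose origin is the TCP and whose axes are the flange's). Camera axes: x right, y up, looking along -z (the intrinsics and any distortion apply to the point x, -y, -z); pixel columns grow to the right and rows downward; lengths in m; the calibration is good to about 2 mm. A picture is of the moment at which its call begins: read the wrist's pose just before it.
- r.finish_job(): hands the job in, once; it reports no verdict.
The state is a dict: "time_s": time; "joints": joint angles; "joint_velocities": joint speeds; "effort": joint torques, N m; "tcp_pos": TCP position; "ee_rot": TCP orientation; "wrist_force": force on the tool from outside, world axes, zero at the start; "moment": the same for the moment, N m; "gripper_width": opening from 0.0 (shut) to 1.0 (fully open).
Only numpy, scipy, OpenCV 4.12 (cv2) and the standard library are available. Lean on these libraries where they do the work, as an engineer would, in place of code of your own. Each camera call takes 0.05 s, during which the arm holds its last target. There are 200 camera calls.

## Task

Empty the three machined parts from the aluminium drop-end tray into the black tote: with the tray still standing on the bench lower its end gate all the way, then carry the tray by its handle and tip it, gate end down, low over the tote so that the parts slide out over the gate, without leaning the tray sideways or handling the parts with the gripper. Then stand the tray, gate still down, back on the bench about where it stood and let go. Do not push the tote away, and leave the other things alone.

Things in the scene. Friction and masses are not known exactly. Their poses are not given: they have to be found in the camera images.
- tray: Open sheet-aluminium tray on rubber feet, 200 long (its x) x 126 wide (its y), walls 3 thick, tops of walls 56 and top of floor 13 above the bench. Origin: under its centre, at the bottom of the feet; z up. The hinged gate closes its -x end, a fixed wall the +x end; a bail handle crosses above the middle. 0.4 kg empty, 0.7 kg loaded. Parts slide on it from about 25 degrees, briskly at 35 to 45.
- tray_grip (a point): Centre of the tray's black handle grip, 125 above the bottom of the feet, straight above the tray's origin: a flat-sided bar 18 thick (tray x), 84 long (tray y), 24 high, fixed rigidly to the tray by two legs at the side walls; free space below it down to the parts.
- tray_hinge (a point): Middle of the gate's hinge line, which runs along tray y: 102 from the tray's origin to tray -x, 11.5 above the bottom of the feet.
- gate (a joint): End gate's angle, rad: 0 upright (shut; it starts shut or a little ajar), 1.57 fully lowered: level, flush with the tray's floor like a tailgate. Turns outwards and down about the hinge line. No latch; stiff hinge, stays where left, takes about 0.045 N m (1 to 1.5 N near its top edge). The parts start at least 35 clear of its inside, so it can be pushed from within.
- gate_edge (a point): Middle of the gate's top edge when shut, 44 from the hinge line; the outer lip of the chute when the gate is down. The gate is a plate 126 wide and 3 thick, with a thumb tab (50 wide, 15 long, bent about 25 degrees outwards) beyond this edge in the middle.
- block: Aluminium manifold block with round ports, 72 x 26 x 24, about 0.11 kg, lying lengthways in the tray. Origin: centre of its underside, x along its length.
- union: Brass pipe union, 70 long with a hexagon 24 across flats in the middle, about 0.10 kg, lying in the tray. Origin: middle of its underside, x along its length.
- bracket: Steel angle bracket, 78 long, legs 26 x 26, 4 thick, about 0.08 kg, lying on one leg in the tray. Origin: centre of the underside, x along its length.
- tote: Black open-topped stacking tote, 300 (its x) x 200 (its y) x 120 high, inside 280 x 180, floor and walls 5 thick, 0.75 kg, standing loose on the bench. Origin: centre of its underside.
- screwdriver: Screwdriver lying between tray and tote. Bystander.
- tape: Cardboard core of a tape roll, 90 across, 24 high. Bystander.
- mug: White mug, 82 across, 95 high. Bystander.
- wrench: Wrench lying at the right. Bystander.
- bin: Small blue open bin, 150 x 100 x 75. Bystander.

How it is judged:
By the outcome, as a careful person would: the job done as asked, in the order asked, and still so for the second after the job is handed in, with the robot touching nothing.
It also fails if it takes over 64 s, if anything falls off the work surface, if the arm or the gripper's body presses on something with over 40 N, if the wrist force passes 120 N, or if a joint passes its speed limit or range.

## Working session

There is one attempt and no reset: what is moved stays moved. The work goes in short steps, Python scripts to look and compute and a tool call to move; the robot and the scene stay as the last step left them, time stands still between calls to the robot, and variables do not carry over. Pictures are saved under pics/ and viewed, about 8 in all and at most 12, crops included, and the job is handed in when it is done.

Besides the shell and the picture viewer there is one more tool, called after "Emit:" as name(argument=value, ...) on one line, values as JSON. play_rows: Moves the arm, as the interface text tells. Its arguments: {"type":"object","properties":{"commands":{"type":"array","items":{"type":"array","items":{"type":"array","items":{"type":"number"}}}}},"required":["commands"]}

```bash
ls; mkdir -p pics; cat > h.py <<'E'
import numpy as np, cv2
from station import r
def cap(n):
    s=r.sense(); c=r.capture(n)
    if n=='wrist':
        T=np.eye(4);T[:3,:3]=np.array(s['ee_rot']);T[:3,3]=s['tcp_pos']; c['E']=T@np.array(c['mount'])
    else: c['E']=np.array(c['extrinsics'])
    return c
def cloud(c):
    K=np.array(c['intrinsics']);k=c['k1'];z=c['range_z'];H,W=z.shape
    u,v=np.meshgrid(np.arange(W),np.arange(H))
    p=np.stack([u,v],-1).reshape(-1,1,2).astype(np.float64)
    n=cv2.undistortPoints(p,K,np.array([k,0,0,0.])).reshape(H,W,2)
    P=np.stack([n[...,0]*z,-n[...,1]*z,-z],-1)
    w=P@c['E'][:3,:3].T+c['E'][:3,3]; w[z==0]=np.nan
    return w
def save(c,n): cv2.imwrite('pics/'+n+'.png',cv2.cvtColor(c['image'],cv2.COLOR_RGB2BGR)) 
E
python3 - <<'E'
from h import *
print(r.sense())
import pickle
d={}
for n in('scene','side'):
    c=cap(n);d[n]=c;save(c,n);print(n,c['E'].round(3).tolist(),c['k1'])
pickle.dump({n:dict(c) for n,c in d.items()},open('c0.pkl','wb'))
a=[cv2.imread('pics/%s.png'%n) for n in d]
E
```

```text
pics
{'time_s': 0.0, 'joints': array([-5.62308181e+01,  2.20915755e+01,  3.77938324e-01, -2.88192058e-02,
       -6.84101226e+01, -1.48164827e+01]), 'joint_velocities': array([-0.0118407 , -0.03701063,  0.00605585, -0.09340236,  0.02344606,
        0.06509458]), 'effort': array([-2.32999926e-03, -3.90669751e+01,  1.87406784e+01,  4.21986759e+00,
        1.10488528e-02, -2.11408692e-04]), 'tcp_pos': array([ 0.20280772, -0.59053381,  0.22143888]), 'ee_rot': array([[-9.45847247e-01, -3.24611039e-01, -8.11824321e-04],
       [-3.24612039e-01,  9.45845018e-01,  2.05551885e-03],
       [ 1.00615880e-04,  2.20773479e-03, -9.99997558e-01]]), 'wrist_force': array([-0.2793247 ,  0.54886563,  0.24016702]), 'moment': array([-0.06375555, -0.00323145,  0.0006798 ]), 'gripper_width': 1.0011033879574218}
scene [[-0.879, -0.399, 0.262, 0.952], [0.477, -0.732, 0.487, 0.701], [-0.002, 0.553, 0.833, 1.361], [0.0, 0.0, 0.0, 1.0]] -0.04265048158777685
side [[0.982, 0.143, -0.121, 0.392], [-0.187, 0.737, -0.65, -1.036], [-0.004, 0.661, 0.751, 1.285], [0.0, 0.0, 0.0, 1.0]] -0.16304643001113922
```

View pics/scene.png

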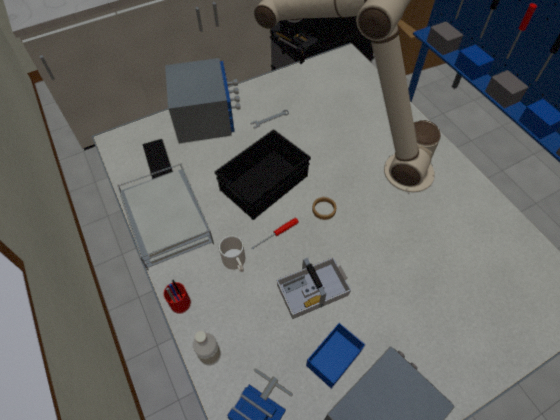

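View pics/side.png

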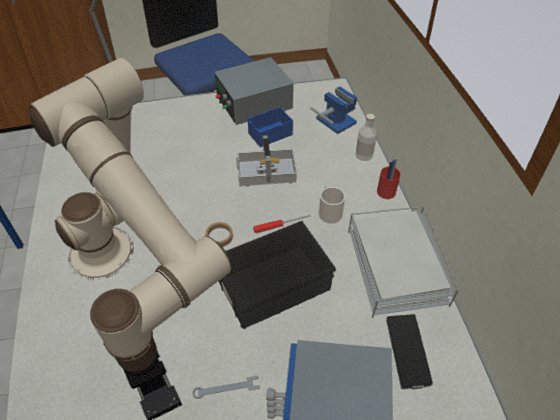

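The scene view shows the tray at (313,288), the tote at (263,173), and a light tab at the tray's robot-side end (343,271). In the side view the tray is at (266,168) and the tote at (277,272). Next I'll fit their poses from the range data.

```bash
python3 - <<'E'
from h import *
import pickle
d=pickle.load(open('c0.pkl','rb'))
S=[]
for n,(box,tb) in {'scene':((265,248,360,325),(205,120,320,225)),'side':((225,125,305,195),(205,215,345,330))}.items():
    c=d[n];w=cloud(c)
    for nm,b in(('tray',box),('tote',tb)):
        q=w[b[1]:b[3],b[0]:b[2]].reshape(-1,3);q=q[~np.isnan(q[:,0])]
        print(n,nm,'bench z',np.percentile(q[:,2],5).round(4))
        lo,hi=((.045,.068) if nm=='tray' else (.11,.128))
        m=q[(q[:,2]>lo)&(q[:,2]<hi)][:,:2].astype(np.float32)
        print(' rim',cv2.minAreaRect(m),len(m))
        if nm=='tray':
            m=q[(q[:,2]>.1)&(q[:,2]<.15)];print(' grip',m.mean(0),cv2.minAreaRect(m[:,:2].astype(np.float32)),np.percentile(m[:,2],[50,95]))
    im=cv2.resize(c['image'][box[1]:box[3],box[0]:box[2]][...,::-1],None,fx=5,fy=5,interpolation=cv2.INTER_CUBIC)
    S.append(cv2.resize(im,(390,int(im.shape[0]*390/im.shape[1]))))
h=max(s.shape[0] for s in S)
cv2.imwrite('pics/crop.png',np.hstack([cv2.copyMakeBorder(s,0,h-s.shape[0],0,0,0) for s in S]))
E
```

```text
scene tray bench z -0.0032
 rim ((0.5963531136512756, 0.29557108879089355), (0.21810737252235413, 0.21485167741775513), 84.74720764160156) 452
 grip [0.59965121 0.25846679 0.13168423] ((0.5979882478713989, 0.2533501088619232), (0.1364946812391281, 0.0193715151399374), 84.98336029052734) [0.13348449 0.14093519]
scene tote bench z -0.003
 rim ((0.5610098838806152, -0.3324662744998932), (0.30673733353614807, 0.4307972490787506), 16.29863166809082) 900
side tray bench z -0.0036
 rim ((0.607318639755249, 0.3254150152206421), (0.2957823574542999, 0.21503064036369324), 81.63525390625) 638
 grip [0.59785528 0.23665755 0.12955618] ((0.5996605157852173, 0.25187408924102783), (0.13869938254356384, 0.01811114512383938), 84.86742401123047) [0.13304628 0.13993357]
side tote bench z -0.0034
 rim ((0.5337014198303223, -0.22367800772190094), (0.3025681674480438, 0.2047204077243805), 16.262271881103516) 1255
```

View pics/crop.png

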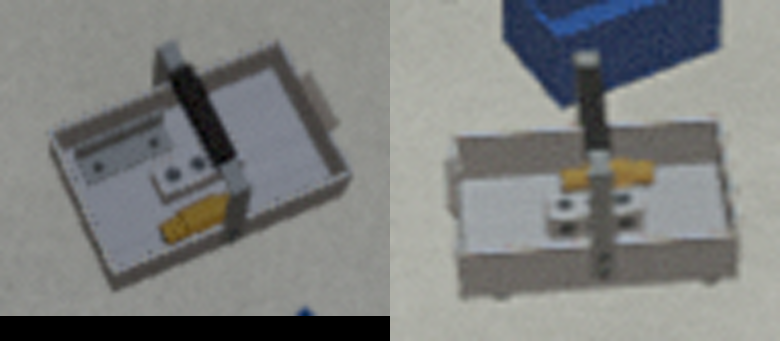

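The crops show the tab at the robot-side end of the tray (left crop 320,105; right crop 455,185), so the gate faces world −x. The tray yaw is about −5° and the grip is near (0.599, 0.252). The parts are around and behind the handle. Before moving, I'll check which way the gripper body's 190 mm runs and get a cleaner tote and bystander map.

```bash
python3 - <<'E'
from h import *
import pickle
d=pickle.load(open('c0.pkl','rb'))
s=r.sense();R=np.array(s['ee_rot']);t=s['tcp_pos']
for n in d:
    w=cloud(d[n]).reshape(-1,3);w=w[~np.isnan(w[:,0])]
    p=(w-t)@R
    m=p[(abs(p[:,0])<.14)&(abs(p[:,1])<.14)&(p[:,2]<.02)&(p[:,2]>-.3)]
    for a in np.arange(-.3,.02,.03):
        q=m[(m[:,2]>=a)&(m[:,2]<a+.03)]
        if len(q)>5: print(n,round(a,2),len(q),q.min(0)[:2].round(3),q.max(0)[:2].round(3))
    o=np.array([.599,.2526]);th=np.radians(-5.1);B=np.array([[np.cos(th),np.sin(th)],[-np.sin(th),np.cos(th)]])
    l=np.c_[(w[:,:2]-o)@B.T,w[:,2]]
    q=l[(abs(l[:,0])<.13)&(abs(l[:,1])<.075)&(l[:,2]>.04)&(l[:,2]<.08)]
    for lo,hi in((.045,.06),(.06,.08)):
        k=q[(q[:,2]>lo)&(q[:,2]<hi)];print('tray local',lo,np.percentile(k,[1,99],axis=0).round(3).tolist(),len(k))
    k=q[(q[:,0]<-.09)];print('gate pts',[(round(x,3),k[(abs(k[:,0]-x)<.005)][:,2].max().round(3)) for x in np.arange(-.125,-.09,.01) if (abs(k[:,0]-x)<.005).any()])
    m=(abs(w[:,0]-.53)<.4)&(w[:,2]>.1)&(w[:,2]<.13)&(abs(w[:,1]+.22)<.16)&(w[:,0]>.3)&(w[:,0]<.75)
    print('tote',cv2.minAreaRect(w[m][:,:2].astype(np.float32)))
E
```

```text
scene -0.21 61 [-0.041 -0.016] [0.021 0.043]
scene -0.18 111 [-0.043 -0.04 ] [0.019 0.042]
scene -0.15 140 [-0.036 -0.066] [0.027 0.026]
scene -0.12 444 [-0.045 -0.095] [0.039 0.1  ]
scene -0.09 153 [-0.04  -0.087] [0.036 0.093]
scene -0.06 46 [-0.014 -0.06 ] [0.012 0.06 ]
scene -0.03 57 [-0.015 -0.05 ] [0.017 0.056]
tray local 0.045 [[-0.107, -0.066, 0.045], [0.1, 0.066, 0.06]] 324
tray local 0.06 [[-0.114, -0.065, 0.06], [0.1, 0.067, 0.078]] 151
gate pts [(np.float64(-0.115), np.float64(0.073)), (np.float64(-0.105), np.float64(0.07)), (np.float64(-0.095), np.float64(0.063))]
tote ((0.53025221824646, -0.22578725218772888), (0.3065621852874756, 0.209452286362648), 16.021484375)
side -0.3 462 [-0.139 -0.043] [ 0.039 -0.003]
side -0.27 350 [-0.044 -0.044] [0.044 0.008]
side -0.24 293 [-0.04 -0.04] [ 0.037 -0.005]
side -0.21 163 [-0.04  -0.041] [ 0.038 -0.002]
side -0.18 678 [-0.039 -0.051] [ 0.037 -0.004]
side -0.15 157 [-0.025 -0.051] [ 0.023 -0.032]
side -0.12 945 [-0.039 -0.095] [0.037 0.019]
side -0.09 149 [-0.039 -0.09 ] [0.035 0.024]
tray local 0.045 [[-0.105, -0.069, 0.045], [0.102, 0.068, 0.06]] 383
tray local 0.06 [[-0.111, -0.072, 0.06], [0.102, 0.065, 0.078]] 101
gate pts [(np.float64(-0.115), np.float64(0.066)), (np.float64(-0.105), np.float64(0.072)), (np.float64(-0.095), np.float64(0.062))]
tote ((0.5337113738059998, -0.2237207293510437), (0.3023803234100342, 0.20492959022521973), 16.190195083618164)
```

Emit:
play_rows(commands=[[[0.02, 0.03, 0.04, 0, 0, 0, 0], [0.03, 0.07, 0.07, 0, 0, 0, 0], [0.05, 0.12, 0.08, 0, 0, 0, 0], [0.07, 0.17, 0.08, 0, 0, 0, 0], [0.09, 0.21, 0.08, 0, 0, 0, 0]]])

```text
time_s: 0.6
tcp_pos: [0.2899, -0.3859, 0.3028]
ee_rot: [[-0.946, -0.324, 0.001], [-0.324, 0.946, -0.0], [-0.001, -0.0, -1.0]]
wrist_force: [2.2, -1.1, 1.3]
gripper_width: 0.998
```

Emit:
play_rows(commands=[[[0.015, 0.045, 0, 0, 0, -0.1, 0.3], [0.03, 0.09, 0, 0, 0, -0.2, 0.6], [0.05, 0.135, 0, 0, 0, -0.3, 1], [0.065, 0.18, 0, 0, 0, -0.419, 1], [0.08, 0.225, 0, 0, 0, -0.419, 1]]])

```text
time_s: 1.1
tcp_pos: [0.3691, -0.163, 0.3024]
ee_rot: [[-0.996, 0.091, 0.0], [0.091, 0.996, 0.0], [-0.0, 0.0, -1.0]]
wrist_force: [1.1, -0.3, -0.1]
gripper_width: 0.631
```

Emit:
play_rows(commands=[[[0.015, 0.045, 0, 0, 0, 0, 1], [0.03, 0.09, 0, 0, 0, 0, 1], [0.05, 0.135, 0, 0, 0, 0, 1], [0.065, 0.18, 0, 0, 0, 0, 1], [0.08, 0.225, 0, 0, 0, 0, 1]]])

```text
time_s: 1.6
tcp_pos: [0.4491, 0.0624, 0.3024]
ee_rot: [[-0.996, 0.087, -0.0], [0.087, 0.996, 0.0], [0.0, 0.0, -1.0]]
wrist_force: [0.9, 0.3, 0.2]
gripper_width: 0.17
```

Emit:
play_rows(commands=[[[0.015, 0.045, 0, 0, 0, 0, 1], [0.03, 0.09, 0, 0, 0, 0, 1], [0.05, 0.135, 0, 0, 0, 0, 1], [0.065, 0.18, 0, 0, 0, 0, 1], [0.068, 0.19, 0, 0, 0, 0, 1]]])

```text
time_s: 2.1
tcp_pos: [0.5179, 0.2542, 0.3004]
ee_rot: [[-0.996, 0.085, -0.002], [0.085, 0.996, -0.001], [0.002, -0.001, -1.0]]
wrist_force: [-0.5, -0.3, -0.9]
gripper_width: 0.005
```

```bash
python3 - <<'E'
from h import *
s=r.sense();print(s['tcp_pos'],s['joints'],s['ee_rot'][:,1])
c=cap('wrist');save(c,'w1')
w=cloud(c).reshape(-1,3);w=w[~np.isnan(w[:,0])]
m=w[(w[:,2]>.1)&(w[:,2]<.16)&(w[:,0]>.55)&(abs(w[:,1]-.25)<.1)];print(len(m),m.mean(0) if len(m) else 0, cv2.minAreaRect(m[:,:2].astype(np.float32)) if len(m) else 0)
E
```

```text
[0.51790521 0.25419813 0.3003775 ] [ 4.22058133e+01  1.48940639e+01  1.23647658e+00 -3.21665239e-02
 -7.64638152e+01 -1.37079867e+02] [ 0.08509607  0.99637205 -0.00118018]
231 [0.58938774 0.25142837 0.1189166 ] ((0.593326985836029, 0.2509053647518158), (0.13230614364147186, 0.010720816440880299), 84.81019592285156)
```

View pics/w1.png

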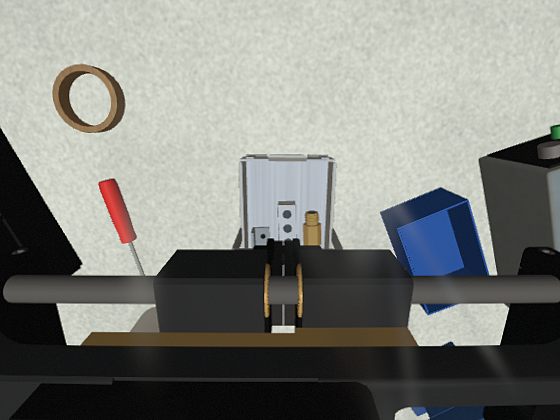

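The wrist view shows the tab at (287,157) and the tray interior clear of parts near the gate, with the union at (312,230) and the block at (287,220). I'll go down inside the gate.

Emit:
play_rows(commands=[[[0.003, 0.005, -0.05, 0, 0, 0, 1], [0.003, 0.005, -0.1, 0, 0, 0, 1], [0.003, 0.005, -0.15, 0, 0, 0, 1], [0.003, 0.005, -0.2, 0, 0, 0, 1], [0.003, 0.005, -0.22, 0, 0, 0, 1]]])

```text
time_s: 2.65
tcp_pos: [0.5169, 0.2518, 0.0777]
ee_rot: [[-0.996, 0.09, -0.008], [0.09, 0.996, -0.005], [0.007, -0.006, -1.0]]
wrist_force: [-0.6, 0.2, -0.7]
gripper_width: 0.009
```

Emit:
play_rows(commands=[[[0, 0, -0.025, 0, 0, 0, 1], [0, 0, -0.037, 0, 0, 0, 1], [0, 0, -0.037, 0, 0, 0, 1]]])

```text
time_s: 2.95
tcp_pos: [0.5191, 0.2538, 0.0442]
ee_rot: [[-0.996, 0.089, -0.003], [0.089, 0.996, -0.002], [0.003, -0.003, -1.0]]
wrist_force: [0.6, -0.1, -0.1]
gripper_width: 0.004
```

Emit:
play_rows(commands=[[[-0.006, 0.0005, 0, 0, 0, 0, 1], [-0.012, 0.001, 0, 0, 0, 0, 1], [-0.016, 0.0015, 0, 0, 0, 0, 1], [-0.02, 0.002, 0, 0, 0, 0, 1], [-0.024, 0.002, -0.0005, 0, 0, 0, 1]]])

```text
time_s: 3.45
tcp_pos: [0.4965, 0.258, 0.0458]
ee_rot: [[-0.996, 0.088, 0.002], [0.088, 0.996, 0.002], [-0.002, 0.002, -1.0]]
wrist_force: [1.3, 0.3, 0.3]
gripper_width: 0.003
```

Emit:
play_rows(commands=[[[-0.006, 0.0005, -0.003, 0, 0, 0, 1], [-0.01, 0.001, -0.006, 0, 0, 0, 1], [-0.0135, 0.001, -0.009, 0, 0, 0, 1], [-0.0165, 0.0015, -0.0125, 0, 0, 0, 1], [-0.019, 0.0015, -0.016, 0, 0, 0, 1]]])

```text
time_s: 3.95
tcp_pos: [0.4769, 0.2589, 0.0286]
ee_rot: [[-0.996, 0.088, -0.0], [0.088, 0.996, -0.0], [0.0, -0.0, -1.0]]
wrist_force: [0.0, 0.7, 1.4]
gripper_width: 0.002
```

Emit:
play_rows(commands=[[[-0.002, 0, -0.004, 0, 0, 0, 1], [-0.003, 0, -0.008, 0, 0, 0, 1], [-0.004, 0, -0.011, 0, 0, 0, 1], [-0.004, 0, -0.011, 0, 0, 0, 1]]])

```text
time_s: 4.35
tcp_pos: [0.4727, 0.2583, 0.0173]
ee_rot: [[-0.996, 0.088, -0.001], [0.088, 0.996, -0.001], [0.001, -0.001, -1.0]]
wrist_force: [-1.4, 0.3, -0.4]
gripper_width: 0.002
```

Next, press down gently in small steps until it contacts the stop.

Emit:
play_rows(commands=[[[-0.001, 0, -0.002, 0, 0, 0, 1], [-0.001, 0, -0.003, 0, 0, 0, 1], [-0.001, 0, -0.003, 0, 0, 0, 1]]])

```text
time_s: 4.65
tcp_pos: [0.472, 0.2587, 0.0148]
ee_rot: [[-0.996, 0.088, -0.0], [0.088, 0.996, -0.0], [0.0, -0.0, -1.0]]
wrist_force: [-0.3, 0.0, -0.3]
gripper_width: 0.005
```

Emit:
play_rows(commands=[[[0, 0, -0.001, 0, 0, 0, 1], [0, 0, -0.0015, 0, 0, 0, 1], [0, 0, -0.0015, 0, 0, 0, 1]]])

```text
time_s: 4.95
tcp_pos: [0.4721, 0.2588, 0.0135]
ee_rot: [[-0.996, 0.088, -0.0], [0.088, 0.996, -0.0], [0.0, -0.0, -1.0]]
wrist_force: [-0.7, -0.0, 0.2]
gripper_width: 0.007
```

```bash
python3 - <<'E'
from h import *
s=r.sense();print(s['tcp_pos'],s['wrist_force'])
c=cap('side');save(c,'s2')
im=c['image'][120:205,215:315][...,::-1];im=cv2.resize(im,None,fx=5,fy=5,interpolation=3)
cv2.imwrite('pics/s2c.png',im)
E
```

```text
[0.47212426 0.25880278 0.01345158] [-0.67565336 -0.01070983  0.16590894]
```

View pics/s2c.png

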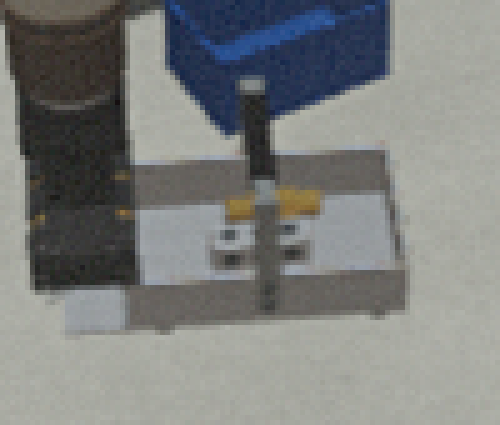

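The gate now lies out level at the tray end, around (95,310) in the crop. I'll press to the stop so it is fully down.

Emit:
play_rows(commands=[[[0, 0, -0.001, 0, 0, 0, 1], [0, 0, -0.0015, 0, 0, 0, 1], [0, 0, -0.0015, 0, 0, 0, 1]]])

```text
time_s: 5.3
tcp_pos: [0.4722, 0.2588, 0.0133]
ee_rot: [[-0.996, 0.088, 0.0], [0.088, 0.996, -0.0], [-0.0, -0.0, -1.0]]
wrist_force: [-3.6, -0.7, 9.8]
gripper_width: 0.004
```

Emit:
play_rows(commands=[[[0, 0, -0.001, 0, 0, 0, 1], [0, 0, -0.0015, 0, 0, 0, 1], [0, 0, -0.0015, 0, 0, 0, 1]]])

```text
time_s: 5.6
tcp_pos: [0.4721, 0.2588, 0.0124]
ee_rot: [[-0.996, 0.087, 0.0], [0.087, 0.996, -0.0], [-0.0, -0.0, -1.0]]
wrist_force: [-4.9, -2.3, 15.1]
gripper_width: 0.005
```

Emit:
play_rows(commands=[[[0, 0, 0.03, 0, 0, 0, 1], [0, 0, 0.08, 0, 0, 0, 1], [0, 0, 0.13, 0, 0, 0.14, 0.5], [0, 0, 0.18, 0, 0, 0.28, 0], [0, 0, 0.23, 0, 0, 0.42, 0]]])

```text
time_s: 6.1
tcp_pos: [0.4719, 0.2585, 0.2426]
ee_rot: [[-0.944, -0.331, 0.0], [-0.331, 0.944, 0.0], [-0.0, 0.0, -1.0]]
wrist_force: [0.2, 0.4, 0.0]
gripper_width: 0.194
```

Emit:
play_rows(commands=[[[0, 0, 0.02, 0, 0, 0.14, 0], [0, 0, 0.02, 0, 0, 0.28, 0], [0, 0, 0.02, 0, 0, 0.42, 0], [0, 0, 0.02, 0, 0, 0.56, 0], [0.04, 0, 0.02, 0, 0, 0.7, 0]]])

```text
time_s: 6.6
tcp_pos: [0.5097, 0.2586, 0.2614]
ee_rot: [[-0.506, -0.863, -0.001], [-0.863, 0.506, 0.001], [-0.0, 0.001, -1.0]]
wrist_force: [0.7, 0.7, 1.0]
gripper_width: 0.647
```

Emit:
play_rows(commands=[[[0.03, -0.001, 0, 0, 0, 0.14, 0], [0.06, -0.003, 0, 0, 0, 0.28, 0], [0.087, -0.005, 0, 0, 0, 0.42, 0], [0.087, -0.005, 0, 0, 0, 0.45, 0], [0.087, -0.005, 0, 0, 0, 0.45, 0]]])

```text
time_s: 7.1
tcp_pos: [0.5991, 0.2535, 0.2594]
ee_rot: [[-0.091, -0.996, -0.002], [-0.996, 0.091, -0.001], [0.001, 0.002, -1.0]]
wrist_force: [-0.2, -1.0, 0.6]
gripper_width: 0.992
```

```bash
cat > handle.py <<'E'
from h import *
s=r.sense();print(s['tcp_pos'],s['joints'].round(2),s['ee_rot'].round(3).tolist(),s['wrist_force'])
for n in('scene','side','wrist'):
    c=cap(n);save(c,'x_'+n+str(round(s['time_s']*100)));w=cloud(c).reshape(-1,3);w=w[~np.isnan(w[:,0])]
    m=w[(w[:,2]>.1)&(w[:,2]<.145)&(abs(w[:,0]-.6)<.06)&(abs(w[:,1]-.25)<.1)]
    if len(m)>20: print(n,len(m),cv2.minAreaRect(m[:,:2].astype(np.float32)),np.percentile(m[:,2],[50,90]))
    d=(w[:,:2]-[.599,.2526]);l=np.c_[d@[.996,-.089],d@[.089,.996],w[:,2]]
    for a,b in((-.15,-.13),(-.13,-.11)):
        k=l[(l[:,0]>a)&(l[:,0]<b)&(abs(l[:,1])<.055)&(l[:,2]>-.01)]
        if len(k)>5:print(n,'gate',a,np.median(k[:,2]).round(4),len(k))
    k=l[(abs(l[:,0]-.1)<.012)&(abs(l[:,1])<.075)&(l[:,2]>.047)&(l[:,2]<.062)]
    if len(k)>5:print(n,'far wall x',np.median(k[:,0]).round(4))
E
python3 handle.py
```

```text
[0.59914281 0.2535255  0.25940006] [ 3.714e+01  2.345e+01  7.930e+00 -2.000e-02 -7.458e+01 -4.234e+01] [[-0.091, -0.996, -0.002], [-0.996, 0.091, -0.001], [0.001, 0.002, -1.0]] [-0.23710366 -1.04053191  0.63158613]
scene 247 ((0.5983506441116333, 0.26126161217689514), (0.11772015690803528, 0.01975957490503788), 85.54952239990234) [0.13461056 0.1398587 ]
scene gate -0.15 0.015 226
scene gate -0.13 0.0146 180
scene far wall x 0.0976
side 170 ((0.5995911359786987, 0.2497771829366684), (0.13959667086601257, 0.017834577709436417), 84.75035858154297) [0.13239013 0.13927567]
side gate -0.15 0.0199 230
side gate -0.13 0.0141 145
side far wall x 0.0985
wrist 2265 ((0.598193883895874, 0.25062984228134155), (0.13206766545772552, 0.017984746024012566), 84.58740234375) [0.13583143 0.13739408]
wrist gate -0.15 0.013 1067
wrist gate -0.13 0.013 1184
wrist far wall x 0.0961
```

The handle's measured position agrees across views: about (0.598, 0.251), yaw −5.2°, top at 0.137. The gate reads level at 13 mm and the tray has not moved. Grasp now. From the joint readings I also derived the arm geometry: lateral offset 0.16, links 0.569 and 0.423. I'll use it to check the tipping pose for reachability.

Emit:
play_rows(commands=[[[-0.001, -0.002, -0.04, 0, 0, 0, 0], [-0.001, -0.002, -0.08, 0, 0, 0, 0], [-0.001, -0.002, -0.12, 0, 0, 0, 0], [-0.001, -0.002, -0.145, 0, 0, 0, 0], [-0.001, -0.002, -0.153, 0, 0, 0, 0]]])

```text
time_s: 7.75
tcp_pos: [0.5958, 0.2511, 0.1047]
ee_rot: [[-0.089, -0.996, -0.005], [-0.996, 0.089, -0.003], [0.003, 0.005, -1.0]]
wrist_force: [-0.9, 0.4, -0.3]
gripper_width: 0.995
```

Emit:
play_rows(commands=[[[0, 0, 0, 0, 0, 0, 0], [0, 0, 0, 0, 0, 0, 0.5], [0, 0, 0, 0, 0, 0, 0.8], [0, 0, 0, 0, 0, 0, 1], [0, 0, 0, 0, 0, 0, 1]]])

```text
time_s: 8.25
tcp_pos: [0.5986, 0.2521, 0.1086]
ee_rot: [[-0.089, -0.996, 0.001], [-0.996, 0.089, 0.001], [-0.001, -0.001, -1.0]]
wrist_force: [-0.3, -0.6, 0.1]
gripper_width: 0.723
```

Emit:
play_rows(commands=[[[0, 0, 0, 0, 0, 0, 1], [0, 0, 0, 0, 0, 0, 1], [0, 0, 0, 0, 0, 0, 1], [0, 0, 0, 0, 0, 0, 1]]])

```text
time_s: 8.65
tcp_pos: [0.5982, 0.2518, 0.1074]
ee_rot: [[-0.089, -0.996, -0.0], [-0.996, 0.089, -0.0], [0.0, 0.0, -1.0]]
wrist_force: [0.2, -0.2, 0.2]
gripper_width: 0.351
```

```bash
cat > ik.py <<'E'
import numpy as np
from scipy.spatial.transform import Rotation as Ro
from scipy.optimize import least_squares
def fk(q,L):
    q=np.radians(q);a,b=.569,.4226;phi=q[1]-q[2]
    rad=np.array([np.cos(q[0]),np.sin(q[0]),0]);nrm=np.array([rad[1],-rad[0],0]);up=np.array([0,0,1.])
    W=rad*(-.0025+a*np.sin(q[1])+b*np.cos(phi))+nrm*.16+up*(L-.1495+a*np.cos(q[1])-b*np.sin(phi))
    f=rad*np.cos(phi)-up*np.sin(phi); d=-rad*np.sin(phi)-up*np.cos(phi)
    # base frame: tool z=f at j5=0; j5 negative bends towards d
    R4=Ro.from_rotvec(f*q[3]*SG[0]).as_matrix()
    ax=R4@np.cross(f,d); R5=Ro.from_rotvec(ax*(-q[4])).as_matrix()
    z=R5@f; y0=R5@R4@d   # d -> at j5=-90+phi gives -rad
    R6=Ro.from_rotvec(z*q[5]*SG[1]).as_matrix(); y=R6@y0
    R=np.c_[np.cross(y,z),y,z]
    return W+L*z,R
SG=[1,-1]
def ik(p,R,L,q0):
    f=lambda q:np.r_[(fk(q,L)[0]-p)*5,(fk(q,L)[1]-R).ravel()]
    return least_squares(f,q0,x_scale=10.)
E
python3 - <<'E'
from ik import *
import numpy as np
for q in([-56.23,22.09,.378,0,-68.41,-14.82],[42.2,14.89,1.236,0,-76.46,-137.08],[37.14,23.45,7.93,0,-74.58,-42.34]):
    p,R=fk(q,.3);print(p.round(3),R[:,1].round(3),R[:,2].round(3))
c=np.array([.533,-.224]);tt=np.radians(16.2);tx=np.array([np.cos(tt),np.sin(tt)]);ty=np.array([-tx[1],tx[0]])
for L in(.25,.3,.35):
  for psi,dx,dy in((16.2,.03,0),(0,.03,0),(-20,.02,0),(-73.8,0,-.03)):
    y=np.radians(psi);Rt=Ro.from_euler('z',psi,degrees=True)
    lip=np.r_[c+dx*tx+dy*ty,.12]
    q=np.array([37.1,28,0,0,-74,-42.])
    for k in range(0,41,5):
        T=(Rt*Ro.from_euler('y',-k,degrees=True)).as_matrix()
        g=lip-T@np.array([-.146,0,-.1135])
        R=T@np.array([[0,-1,0],[-1,0,0],[0,0,-1.]])
        tcp=g+R[:,2]*.019
        s=ik(tcp,R,L,q);q=s.x
    print(L,psi,tcp.round(3),q.round(1),round(s.cost,5))
E
```

```text
[ 0.202 -0.591  0.221] [-0.325  0.946  0.002] [-0.001  0.002 -1.   ]
[0.518 0.253 0.301] [ 0.085  0.996 -0.001] [-0.001 -0.001 -1.   ]
[0.599 0.253 0.259] [-0.996  0.091  0.001] [-0.001 -0.001 -1.   ]
0.25 16.2 [ 0.611 -0.201  0.286] [-10.4  11.5 -13.7  32.7 -32.1  49.5] 0.0
0.25 0 [ 0.613 -0.216  0.286] [ -6.9   9.8 -16.   10.5 -24.8  14.9] 0.0
0.25 -20 [ 0.6   -0.236  0.286] [ -2.6   8.1 -18.  -24.7 -27.4 -35.6] 0.0
0.25 -73.8 [ 0.556 -0.302  0.286] [  1.4  12.8 -12.1 -44.8 -61.9 -96. ] 0.0
0.3 16.2 [ 0.611 -0.201  0.286] [-12.1   9.9 -17.6  36.1 -31.2  54.4] 0.0
0.3 0 [ 0.613 -0.216  0.286] [ -7.4   7.4 -20.6  12.3 -22.7  17.1] 0.0
0.3 -20 [ 0.6   -0.236  0.286] [ -1.4   5.4 -23.  -28.1 -25.8 -40.2] 0.0
0.3 -73.8 [ 0.556 -0.302  0.286] [   5.    11.7  -15.2  -45.2  -62.7 -100.3] 0.0
0.35 16.2 [ 0.611 -0.201  0.286] [-14.1   8.3 -21.3  39.7 -30.5  59.7] 0.0
0.35 0 [ 0.613 -0.216  0.286] [ -7.9   5.2 -25.1  14.6 -20.6  19.8] 0.0
0.35 -20 [ 0.6   -0.236  0.286] [  0.2   2.7 -27.8 -32.1 -24.7 -45.3] 0.0
0.35 -73.8 [ 0.556 -0.302  0.286] [   8.8   10.8  -18.2  -45.4  -63.6 -104.6] 0.0
```

The model reproduces all three joint readings. Tipping along the tote's long axis (tray yaw 16°) is reachable with j5 about −31°. I'll finish closing, then lift.

Emit:
play_rows(commands=[[[0, 0, 0, 0, 0, 0, 1], [0, 0, 0, 0, 0, 0, 1], [0, 0, 0, 0, 0, 0, 1], [0, 0, 0, 0, 0, 0, 1], [0, 0, 0, 0, 0, 0, 1]]])

```text
time_s: 9.15
tcp_pos: [0.5984, 0.2519, 0.1074]
ee_rot: [[-0.089, -0.996, 0.0], [-0.996, 0.089, 0.0], [-0.0, -0.0, -1.0]]
wrist_force: [0.9, 0.6, -1.0]
gripper_width: 0.201
```

Emit:
play_rows(commands=[[[0, 0, 0, 0, 0, 0, 1], [0, 0, 0.004, 0, 0, 0, 1], [0, 0, 0.01, 0, 0, 0, 1], [0, 0, 0.018, 0, 0, 0, 1], [0, 0, 0.03, 0, 0, 0, 1]]])

```text
time_s: 9.65
tcp_pos: [0.5973, 0.2514, 0.137]
ee_rot: [[-0.089, -0.996, -0.003], [-0.996, 0.089, -0.001], [0.002, 0.003, -1.0]]
wrist_force: [0.0, 0.0, -6.9]
gripper_width: 0.204
```

The 6.9 N lifted matches a loaded tray. Now the carry: level, with gentle accelerations.

Emit:
play_rows(commands=[[[0, 0, 0.025, 0, 0, 0, 1], [0, 0, 0.06, 0, 0, 0, 1], [0, 0, 0.105, 0, 0, 0, 1], [0, 0, 0.145, 0, 0, 0, 1], [0, 0, 0.172, 0, 0, 0, 1]]])

```text
time_s: 10.15
tcp_pos: [0.5988, 0.2519, 0.3147]
ee_rot: [[-0.089, -0.996, 0.006], [-0.996, 0.089, 0.003], [-0.003, -0.005, -1.0]]
wrist_force: [0.7, 1.1, -6.4]
gripper_width: 0.204
```

Emit:
play_rows(commands=[[[0.003, -0.018, 0.005, 0, 0, 0.02, 1], [0.007, -0.045, 0.005, 0, 0, 0.05, 1], [0.013, -0.08, 0.005, 0, 0, 0.08, 1], [0.019, -0.118, 0.005, 0, 0, 0.12, 1], [0.025, -0.155, 0.005, 0, 0, 0.16, 1]]])

```text
time_s: 10.65
tcp_pos: [0.6227, 0.0955, 0.3154]
ee_rot: [[0.073, -0.997, 0.0], [-0.997, -0.073, 0.0], [-0.0, -0.0, -1.0]]
wrist_force: [1.0, -1.1, -6.9]
gripper_width: 0.206
```

Emit:
play_rows(commands=[[[0.006, -0.037, 0, 0, 0, 0.03, 1], [0.012, -0.074, 0, 0, 0, 0.06, 1], [0.018, -0.111, 0, 0, 0, 0.09, 1], [0.023, -0.147, 0, 0, 0, 0.12, 1], [0.028, -0.18, 0, 0, 0, 0.15, 1]]])

```text
time_s: 11.15
tcp_pos: [0.6507, -0.0848, 0.3153]
ee_rot: [[0.22, -0.976, 0.0], [-0.976, -0.22, 0.0], [-0.0, -0.0, -1.0]]
wrist_force: [0.5, 1.0, -6.0]
gripper_width: 0.203
```

Emit:
play_rows(commands=[[[0.005, -0.03, 0, 0, 0, 0.025, 1], [0.009, -0.055, 0, 0, 0, 0.045, 1], [0.013, -0.076, 0, 0, 0, 0.06, 1], [0.016, -0.092, 0, 0, 0, 0.062, 1], [0.016, -0.102, 0, 0, 0, 0.062, 1]]])

```text
time_s: 11.65
tcp_pos: [0.6672, -0.1863, 0.3145]
ee_rot: [[0.278, -0.961, -0.0], [-0.961, -0.278, 0.0], [-0.0, 0.0, -1.0]]
wrist_force: [0.0, 1.2, -7.6]
gripper_width: 0.205
```

```bash
python3 - <<'E'
from h import *
s=r.sense();R=s['ee_rot'];print(s['tcp_pos'],s['joints'].round(1),R.round(3).tolist(),s['wrist_force'],np.degrees(np.arctan2(-R[1,1],-R[0,1])))
c=cap('scene');save(c,'a3');c2=cap('side');
w=cloud(c2).reshape(-1,3);w=w[~np.isnan(w[:,0])]
m=(w[:,0]>.3)&(w[:,0]<.72)&(w[:,2]>.1)&(w[:,2]<.13)&(abs(w[:,1]+.22)<.16)
print('tote',cv2.minAreaRect(w[m][:,:2].astype(np.float32)))
a=cv2.resize(c['image'][100:310,190:350],None,fx=2.4,fy=2.4,interpolation=3);b=cv2.resize(c2['image'][110:320,190:350],None,fx=2.4,fy=2.4,interpolation=3)
cv2.imwrite('pics/a3c.png',np.hstack([a,b])[...,::-1])
E
```

```text
[ 0.6672071  -0.18628546  0.31452902] [ -2.3  26.8  20.8  -0.  -84.   18.4] [[0.278, -0.961, -0.0], [-0.961, -0.278, 0.0], [-0.0, 0.0, -1.0]] [ 0.04036071  1.19418343 -7.57754719] 16.148889941298727
tote ((0.5318056344985962, -0.22462810575962067), (0.3002988398075104, 0.2063530534505844), 16.69313621520996)
```

View pics/a3c.png

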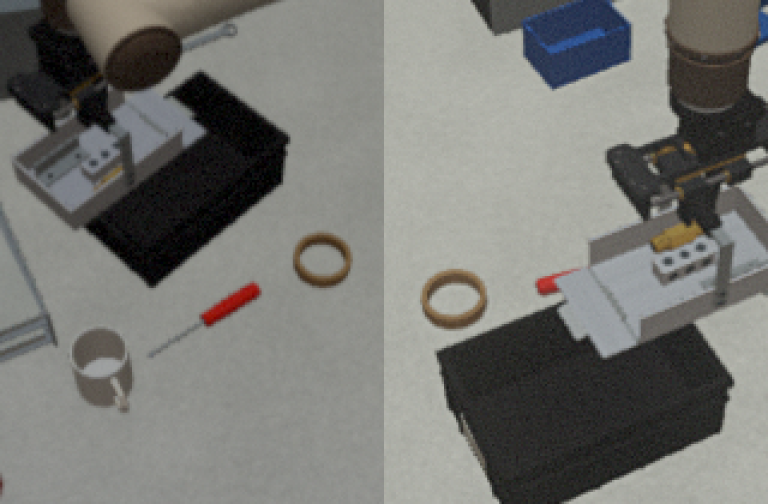

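The tray is level, with the gate lip over the tote (right crop, 600,330), aligned with it. The parts are still in place and the tote hasn't moved. Next I'll tilt to about 18° low over the tote.

Emit:
play_rows(commands=[[[0, 0, -0.005, 0.022, -0.077, 0, 1], [0, 0, -0.012, 0.045, -0.154, 0, 1], [0, 0, -0.02, 0.067, -0.23, 0, 1], [0, 0, -0.027, 0.088, -0.302, 0, 1], [0, 0, -0.03, 0.088, -0.302, 0, 1]]])

```text
time_s: 12.25
tcp_pos: [0.6644, -0.1842, 0.2841]
ee_rot: [[0.279, -0.914, 0.294], [-0.96, -0.265, 0.088], [-0.002, -0.307, -0.952]]
wrist_force: [0.6, 0.5, -5.8]
gripper_width: 0.201
```

Emit:
play_rows(commands=[[[-0.011, -0.003, 0, 0.023, -0.081, 0, 1], [-0.023, -0.007, 0, 0.047, -0.161, 0, 1], [-0.0355, -0.01, 0, 0.07, -0.241, 0, 1], [-0.0485, -0.014, 0, 0.0935, -0.3216, 0, 1], [-0.062, -0.018, 0, 0.117, -0.402, 0, 1]]])

```text
time_s: 12.75
tcp_pos: [0.6049, -0.2018, 0.2854]
ee_rot: [[0.284, -0.712, 0.643], [-0.959, -0.211, 0.189], [0.001, -0.67, -0.742]]
wrist_force: [-0.1, 0.1, -4.8]
gripper_width: 0.204
```

Emit:
play_rows(commands=[[[0, 0, 0, 0, 0, 0, 1], [0, 0, 0, 0, 0, 0, 1], [0, 0, 0, 0, 0, 0, 1], [0, 0, 0, 0, 0, 0, 1], [0, 0, 0, 0, 0, 0, 1]]])

```text
time_s: 13.25
tcp_pos: [0.6059, -0.2025, 0.2845]
ee_rot: [[0.281, -0.714, 0.642], [-0.96, -0.209, 0.188], [-0.0, -0.669, -0.743]]
wrist_force: [-1.2, -0.4, -3.4]
gripper_width: 0.203
```

```bash
python3 - <<'E'
from h import *
s=r.sense();R=s['ee_rot'];print(s['tcp_pos'],s['joints'].round(1),R.round(3).tolist(),s['wrist_force'])
c=cap('scene');c2=cap('side')
a=cv2.resize(c['image'][90:250,190:350],None,fx=2.4,fy=2.4,interpolation=3);b=cv2.resize(c2['image'][170:330,190:350],None,fx=2.4,fy=2.4,interpolation=3)
cv2.imwrite('pics/a4c.png',np.clip(np.hstack([a,b])[...,::-1].astype(float)*1.3,0,255))
E
```

```text
[ 0.60586188 -0.20251881  0.28445642] [-16.5   8.9  -7.9 -33.4 -41.1  52. ] [[0.281, -0.714, 0.642], [-0.96, -0.209, 0.188], [-0.0, -0.669, -0.743]] [-1.18427906 -0.35477688 -3.4388965 ][ WARN:0@2.583] global loadsave.cpp:1063 imwrite_ Unsupported depth image for selected encoder is fallbacked to CV_8U.
```

View pics/a4c.png

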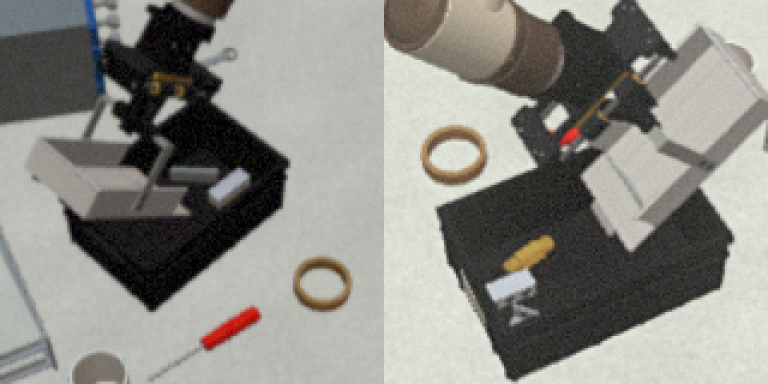

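All three parts are in the tote: in the right crop the union is at (528,254), the block at (511,288) and the bracket at (523,314). The tray is empty and the wrist force fits an empty tray. I'll retrace the path.

Emit:
play_rows(commands=[[[0.0135, 0.004, 0.006, -0.0235, 0.0805, 0, 1], [0.0265, 0.008, 0.012, -0.047, 0.161, 0, 1], [0.039, 0.011, 0.018, -0.07, 0.241, 0, 1], [0.051, 0.015, 0.024, -0.094, 0.321, 0, 1], [0.062, 0.018, 0.03, -0.117, 0.402, 0, 1]]])

```text
time_s: 13.85
tcp_pos: [0.668, -0.1844, 0.3151]
ee_rot: [[0.279, -0.914, 0.295], [-0.96, -0.266, 0.086], [0.0, -0.307, -0.952]]
wrist_force: [0.5, 0.0, -4.2]
gripper_width: 0.203
```

Emit:
play_rows(commands=[[[0, 0, 0, -0.022, 0.077, 0, 1], [0, 0, 0, -0.045, 0.154, 0, 1], [0, 0, 0, -0.067, 0.23, 0, 1], [0, 0, 0, -0.088, 0.302, 0, 1], [0, 0, 0, -0.088, 0.302, 0, 1]]])

```text
time_s: 14.35
tcp_pos: [0.6696, -0.1838, 0.3122]
ee_rot: [[0.281, -0.96, -0.0], [-0.96, -0.281, 0.001], [-0.001, 0.0, -1.0]]
wrist_force: [-0.4, 0.5, -4.9]
gripper_width: 0.204
```

Emit:
play_rows(commands=[[[-0.003, 0.018, 0, 0, 0, -0.02, 1], [-0.008, 0.05, 0, 0, 0, -0.05, 1], [-0.014, 0.09, 0, 0, 0, -0.08, 1], [-0.021, 0.13, 0, 0, 0, -0.12, 1], [-0.027, 0.17, 0, 0, 0, -0.16, 1]]])

```text
time_s: 14.85
tcp_pos: [0.64, -0.0136, 0.315]
ee_rot: [[0.12, -0.993, 0.004], [-0.993, -0.12, 0.002], [-0.002, -0.004, -1.0]]
wrist_force: [0.7, 0.8, -3.9]
gripper_width: 0.205
```

Emit:
play_rows(commands=[[[-0.006, 0.04, 0, 0, 0, -0.04, 1], [-0.013, 0.08, 0, 0, 0, -0.08, 1], [-0.019, 0.12, 0, 0, 0, -0.12, 1], [-0.025, 0.155, 0, 0, 0, -0.16, 1], [-0.03, 0.19, 0, 0, 0, -0.19, 1]]])

```text
time_s: 15.35
tcp_pos: [0.6098, 0.1767, 0.3152]
ee_rot: [[-0.068, -0.998, 0.003], [-0.998, 0.068, 0.003], [-0.004, -0.003, -1.0]]
wrist_force: [0.9, -0.1, -3.6]
gripper_width: 0.202
```

Emit:
play_rows(commands=[[[-0.005, 0.03, 0, 0, 0, -0.022, 1], [-0.009, 0.055, 0, 0, 0, -0.022, 1], [-0.011, 0.07, 0, 0, 0, -0.022, 1], [-0.012, 0.077, 0, 0, 0, -0.022, 1], [-0.012, 0.077, 0, 0, 0, -0.022, 1]]])

```text
time_s: 15.85
tcp_pos: [0.5982, 0.2521, 0.3145]
ee_rot: [[-0.088, -0.996, 0.001], [-0.996, 0.088, 0.001], [-0.001, -0.0, -1.0]]
wrist_force: [0.2, -0.3, -4.5]
gripper_width: 0.202
```

Emit:
play_rows(commands=[[[0, 0, -0.03, 0, 0, 0, 1], [0, 0, -0.075, 0, 0, 0, 1], [0, 0, -0.12, 0, 0, 0, 1], [0, 0, -0.155, 0, 0, 0, 1], [0, 0, -0.18, 0, 0, 0, 1]]])

```text
time_s: 16.35
tcp_pos: [0.5974, 0.2495, 0.1316]
ee_rot: [[-0.091, -0.996, -0.003], [-0.996, 0.091, -0.002], [0.002, 0.003, -1.0]]
wrist_force: [-0.1, -0.5, -3.7]
gripper_width: 0.204
```

```bash
python3 - <<'E'
from h import *
s=r.sense();R=s['ee_rot'];print(s['tcp_pos'],s['joints'].round(1),R.round(4).tolist(),s['wrist_force'])
c=cap('scene');c2=cap('side')
a=cv2.resize(c['image'][110:330,190:380],None,fx=2.05,fy=2.05,interpolation=3);b=cv2.resize(c2['image'][110:330,190:380],None,fx=2.05,fy=2.05,interpolation=3)
cv2.imwrite('pics/a5c.png',np.hstack([a,b])[...,::-1])
for c in(c,c2):
    w=cloud(c).reshape(-1,3);w=w[~np.isnan(w[:,0])]
    d=(w[:,:2]-[.598,.251]);l=np.c_[d@[.996,-.089],d@[.089,.996],w[:,2]]
    k=l[(abs(l[:,1])<.05)&(l[:,0]>-.155)&(l[:,0]<.09)&(l[:,2]>.01)&(l[:,2]<.07)]
    for x in(-.14,-.12,-.09,-.07,.05,.08):
        q=k[abs(k[:,0]-x)<.008];print(x,len(q),np.median(q[:,2]).round(4) if len(q) else '')
E
```

```text
[0.59743493 0.24952151 0.13163997] [ 36.9  28.4  -3.   -0.  -58.8 -42.2] [[-0.0911, -0.9958, -0.0031], [-0.9958, 0.0911, -0.0019], [0.0021, 0.0029, -1.0]] [-0.06627314 -0.47201957 -3.69174363]
-0.14 104 0.0384
-0.12 118 0.0381
-0.09 100 0.0383
-0.07 101 0.0385
0.05 112 0.0372
0.08 134 0.0376
-0.14 86 0.0348
-0.12 85 0.0338
-0.09 55 0.0346
-0.07 49 0.0327
0.05 49 0.0326
0.08 55 0.0313
```

View pics/a5c.png

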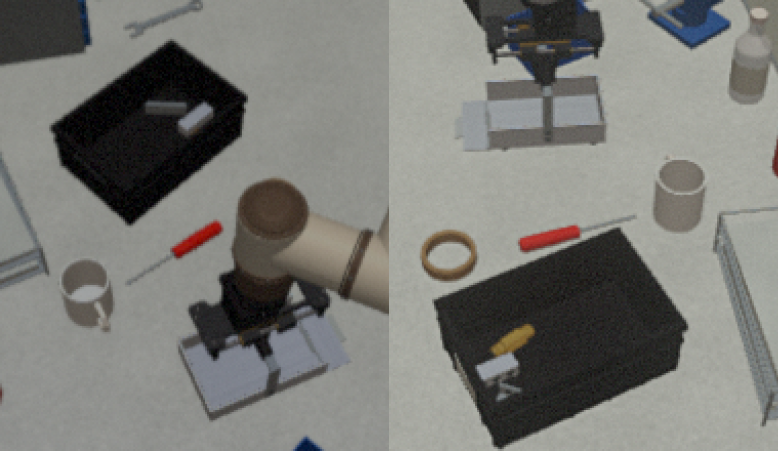

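The tray is level, empty and back above its place, with the gate still flush. The parts are in the tote and the bystanders are undisturbed. Lower gently.

Emit:
play_rows(commands=[[[0, 0, -0.008, 0, 0, 0, 1], [0, 0, -0.015, 0, 0, 0, 1], [0, 0, -0.02, 0, 0, 0, 1], [0, 0, -0.022, 0, 0, 0, 1], [0, 0, -0.022, 0, 0, 0, 1]]])

```text
time_s: 16.95
tcp_pos: [0.5983, 0.2519, 0.1127]
ee_rot: [[-0.089, -0.996, 0.0], [-0.996, 0.089, 0.0], [-0.0, -0.0, -1.0]]
wrist_force: [-0.5, -1.5, -4.4]
gripper_width: 0.208
```

Emit:
play_rows(commands=[[[0, 0, -0.001, 0, 0, 0, 1], [0, 0, -0.002, 0, 0, 0, 1], [0, 0, -0.003, 0, 0, 0, 1], [0, 0, -0.003, 0, 0, 0, 1]]])

```text
time_s: 17.35
tcp_pos: [0.5981, 0.2518, 0.1094]
ee_rot: [[-0.089, -0.996, -0.0], [-0.996, 0.089, -0.0], [0.0, 0.0, -1.0]]
wrist_force: [-0.3, 0.8, -3.6]
gripper_width: 0.206
```

Emit:
play_rows(commands=[[[0, 0, -0.001, 0, 0, 0, 1], [0, 0, -0.002, 0, 0, 0, 1], [0, 0, -0.0025, 0, 0, 0, 1], [0, 0, -0.0025, 0, 0, 0, 1]]])

```text
time_s: 17.75
tcp_pos: [0.5984, 0.2516, 0.1082]
ee_rot: [[-0.089, -0.996, 0.001], [-0.996, 0.089, -0.0], [0.0, -0.001, -1.0]]
wrist_force: [-2.5, -2.0, 4.3]
gripper_width: 0.204
```

Contact: the force has reversed to +4 N. Release, let the fingers open fully, then go straight up.

Emit:
play_rows(commands=[[[0, 0, 0, 0, 0, 0, 0.6], [0, 0, 0, 0, 0, 0, 0.4], [0, 0, 0, 0, 0, 0, 0.2], [0, 0, 0, 0, 0, 0, 0], [0, 0, 0, 0, 0, 0, 0]]])

```text
time_s: 18.25
tcp_pos: [0.5983, 0.252, 0.1069]
ee_rot: [[-0.089, -0.996, 0.0], [-0.996, 0.089, 0.0], [-0.0, -0.0, -1.0]]
wrist_force: [0.2, -0.2, -1.0]
gripper_width: 0.569
```

Emit:
play_rows(commands=[[[0, 0, 0, 0, 0, 0, 0], [0, 0, 0, 0, 0, 0, 0], [0, 0, 0, 0, 0, 0, 0], [0, 0, 0, 0, 0, 0, 0], [0, 0, 0, 0, 0, 0, 0]]])

```text
time_s: 18.75
tcp_pos: [0.5982, 0.2519, 0.107]
ee_rot: [[-0.089, -0.996, 0.0], [-0.996, 0.089, 0.0], [-0.0, -0.0, -1.0]]
wrist_force: [0.0, -0.3, -1.0]
gripper_width: 0.977
```

Emit:
play_rows(commands=[[[0, 0, 0.02, 0, 0, 0, 0], [0, 0, 0.05, 0, 0, 0, 0], [0, 0, 0.09, 0, 0, 0, 0], [0, 0, 0.13, 0, 0, 0, 0], [0, 0, 0.17, 0, 0, 0, 0]]])

```text
time_s: 19.25
tcp_pos: [0.598, 0.2517, 0.2787]
ee_rot: [[-0.089, -0.996, 0.0], [-0.996, 0.089, 0.0], [-0.0, -0.0, -1.0]]
wrist_force: [0.7, 1.1, -0.3]
gripper_width: 1.002
```

Emit:
play_rows(commands=[[[-0.02, -0.04, 0.02, 0, 0, 0, 0], [-0.04, -0.08, 0.02, 0, 0, 0, 0], [-0.06, -0.12, 0.02, 0, 0, 0, 0], [-0.08, -0.15, 0.02, 0, 0, 0, 0], [-0.08, -0.15, 0.02, 0, 0, 0, 0]]])

```text
time_s: 19.75
tcp_pos: [0.5159, 0.0988, 0.2983]
ee_rot: [[-0.092, -0.996, 0.001], [-0.996, 0.092, 0.0], [-0.001, -0.001, -1.0]]
wrist_force: [1.1, 0.7, -0.0]
gripper_width: 0.999
```

```bash
python3 handle.py; python3 - <<'E'
from h import *
c=cap('scene');c2=cap('side')
a=cv2.resize(c['image'][110:330,190:380],None,fx=2.05,fy=2.05,interpolation=3);b=cv2.resize(c2['image'][110:330,190:380],None,fx=2.05,fy=2.05,interpolation=3)
cv2.imwrite('pics/a6c.png',np.hstack([a,b])[...,::-1])
E
```

```text
[0.51592469 0.09881446 0.29828279] [ 2.855e+01  9.550e+00 -5.970e+00 -1.000e-02 -7.443e+01 -3.381e+01] [[-0.092, -0.996, 0.001], [-0.996, 0.092, 0.0], [-0.001, -0.001, -1.0]] [ 1.12189227  0.72584351 -0.03603159]
scene 282 ((0.5969759821891785, 0.2516062259674072), (0.13409973680973053, 0.019834566861391068), 85.47000122070312) [0.13390846 0.139772  ]
scene gate -0.15 0.6224 670
scene gate -0.13 0.6117 551
scene far wall x 0.0969
side 146 ((0.5987236499786377, 0.24494850635528564), (0.1342034488916397, 0.018187470734119415), 84.30589294433594) [0.13305034 0.138957  ]
side gate -0.15 0.0147 154
side gate -0.13 0.014 123
side far wall x 0.0987
wrist 978 ((0.5968565344810486, 0.249267578125), (0.1339370757341385, 0.018607476726174355), 85.40882110595703) [0.1345409  0.13703882]
wrist gate -0.15 0.0126 458
wrist gate -0.13 0.0127 473
wrist far wall x 0.0956
```

View pics/a6c.png

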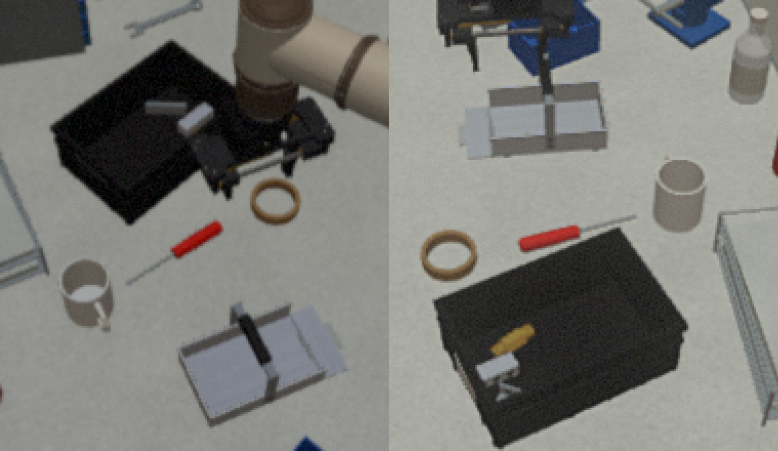

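The tray stands empty at its original place with the gate level (13 mm) and the handle top at 0.137. The three parts are in the tote and nothing else has moved.

```bash
python3 -c "
from station import r
print(r.finish_job())"
```

```text
the job is handed in; nothing more can be done
None
```

The tray is empty, all three parts are in the tote, and I handed the job in at about 20 s of the 64 s allowed. `finish_job` reported no verdict.

**What I did:**
- I pushed the gate down from inside until it met its stop, with the tray still on the bench. The peak reading was about 15 N.
- I carried the tray level by its handle and tipped it 42°, gate end down, along the tote's long axis with no sideways lean.
- I set the tray back on the bench, released it and moved the gripper clear.

**Last checks:**
- **Tray:** it stands upright within about 2 mm of where it was by the wrist and scene views. The side view put the handle centre 5–7 mm off, but it only saw part of the handle. The gate is still level at 13 mm.
- **Parts:** the block, union and bracket all show inside the tote.
- **Surroundings:** the tote and the bystanders look unmoved in the pictures, and the robot is touching nothing.
- **Bad reading:** the scene camera's gate height came out at 0.62 m because the arm blocked its view. I ignored it; the side and wrist views agree on the gate.

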